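# Tip the bin forward and fetch the dropper bottle

### The arm

A 6-joint arm with a two-finger parallel gripper is mounted at the origin on a cart in front of the work surface, level with it; the furniture and walls round the work are solid. World frame = base frame: x ahead of the robot, y to its left, z up, the work surface at z = 0. Lengths are in m, angles in degrees, forces in N, time in s.
With the tool pointing down it reaches from about 0.35 to 0.875 m from the base axis. Payload 4.2 kg.
Tool frame: the origin (TCP) lies on the centre line of the jaws, within the pads' length; the fingertips stand 19 mm ahead of it and the grasp point (between the pads) is the TCP; z points along the fingers, y is the line along which they close (so a half turn about z gives the same grasp; the last joint's range is limited). The gripper opens to 87 mm and grips with 3 to 60 N. Pads are 19 mm wide; open, the fingers measure 117 mm over their backs; the gripper's body (75 mm by 190 mm) begins 51 mm behind the grasp point.
Start: joints at [84.259, 22.042, 0.453, 0, -68.411, -14.817], TCP at [0.219, 0.585, 0.242] pointing down, gripper open.
Joint ranges: [-179.83, 179.83], [-69.29, 118.12], [-61.27, 80.66], [-181.25, 117.63], [-171.15, -9.14], [-177.46, 177.46]. Speed limits (degrees/s): [159.86, 159.86, 180, 180, 180, 180].

### API

Orientations are given as a 3x3 rotation matrix whose columns are the frame's x, y, z axes.
In Python, from station import sense, capture, finish_job, search_frame, masks_of gives the robot as it stands.
- The arm moves only by the tool drive_tool, never from a script. Its argument "rows" is a list of rows, each a list of 7 numbers: the opening in per cent of the stroke, from 0 (shut) to 100 (fully open), then the shift along the world's x, y, z in mm, then the turn, a rotation vector about the world's x, y, z in rad. In form: [[fingers, dx, dy, dz, wx, wy, wz], ...]. A call has 1 to 5 rows; each row shifts and turns the commanded pose from where the row before left it; what a row does not reach is not made up. A row lasts 1/12 s, in which the tool goes at most 41.7 mm and 7.16 degrees, less where a joint would pass 70% of its speed; a pose out of reach is approached as far as the arm can. A call is refused whole if a number of a shift passes 41.7 or a number of a turn 0.125, either way. A call with a gripper value outside its range is refused whole. The fingers move at their own pace and stop on an object; the grip force is fixed at half the most. Time passes only in rows, so rows that do not move let the fingers close. It gives the time, the measured TCP pose, the force, the opening and the grip force at its end, in the units of the state.
- sense(): the state, without advancing time (a new reading comes with each control period).
- capture(name): name is "scene" or "top" or "wrist"; returns a dict with "frame" (480x640x3 uint8, red, green, blue), "z_map" (480x640 float32, m along the optical axis (not along the pixel's ray), 0 where there is no reading), "fx", "fy", "cx", "cy" (pixels), "R" (3x3) and "t" (3): a world point X has camera coordinates R X + t; the wrist camera has in their place "T_tool_cam" (4x4, takes a point from camera to tool coordinates, whose origin is the TCP and whose axes are the flange's). Camera axes: x right, y down, z forward; pixel columns grow to the right and rows downward; lengths in m; the calibration is good to about 2 mm. The wrist camera is an equidistant fisheye: a pixel r from the principal point sees the ray r / f radians off the axis. A picture is of the moment at which its call begins: read the wrist's pose just before it.
- finish_job(): hands the job in; it is judged then, once.
Trained networks look in a picture, given as the dict that the camera call returned (one of the last four; its "shot" number tells which), for a name from the list of things; names that differ only in an ending like _2 or _b are one class to them, and where a whole thing is asked for, a point or a joint stands for the part that bears it (a point fixed in the world has none). Each returns a list of dicts, best first, with "p" (0 to 1); they miss things now and then, are a little off and sometimes report something else, mostly with a low value. They report only what shows in the picture. A call takes as long as a camera call.
- search_frame(label, picture): "xy" ([column, row] in pixels, amid what is visible of it).
- masks_of(label, picture): "region" (480x640 bool, what is visible of it) and "xy" ([column, row] in pixels, amid what is visible of it).
The state is a dict: "time_s": time; "joints": joint angles; "joint_velocities": joint speeds; "effort": joint torques, N m; "tcp_pos": TCP position; "ee_rot": TCP orientation; "wrist_force": force on the tool from outside, world axes, zero at the start; "moment": the same for the moment, N m; "gripper_width": opening from 0.0 (shut) to 1.0 (fully open); "gripper_force": force on a finger pad.
Only numpy, scipy, OpenCV 4.12 (cv2) and the standard library are available. Lean on these libraries where they do the work, as an engineer would, in place of code of your own. Each camera call takes 0.05 s, during which the arm holds its last target. There are 200 camera calls.

### The job

Tip the hinged bin on the rack forward on its pivot, right over to its stop, by pulling its front wall toward the robot, so that its back comes out from under the shelf. Then pick out the round bottle lying at the back of the bin and set it down gently inside the instrument tray. Leave the timer on the rack's shelf, the tape roll and the tray where they are.

Things in the scene. Friction and masses are not known exactly. Their poses are not given: they have to be found in the camera images.
- rack: White rack fixed to the bench, 266 mm wide, with a hinged grey bin under its top shelf. Origin on the bench straight below the bin's pivot; x points to its back (away from the robot), z up. The pivot runs along y at x=0, z=22 mm. The shelf covers x=50 to 136, z=188 to 200 mm, on side cheeks at x=61 to 136, y=+-(123 to 131) mm.
- bin (a joint): Tilt of the bin about the rack's pivot, rad: 0 = level (as at the start), grows as its top comes forward to the robot, stop at 0.7. Friction of about 0.3 N m holds it wherever it is left; pulling at the front wall takes about 3 to 5 N.
- bin_lip (a point): Middle of the inner top edge of the bin's front wall (4 mm thick, 16 mm lip outward), 45 mm above the bin floor; with the bin level it is 60 mm in front of the pivot and 140 mm above it, and moves with the bin. The mouth from it back to the shelf is open from above: closed fingers fit in behind the wall and can pull it.
- bin_floor (a point): Middle of the bin's inner floor; axes are the bin's (z normal to the floor, x to its back). With the bin level it is 25 mm behind and 95 mm above the pivot. Inside 170 (x) x 224 (y) mm; front wall at x=-85 is 45 high, sides and back 31. A 10 mm high rib across the floor at x=-1 to +4 mm keeps the contents at the back when tilted.
- bottle_mid (a point): Centre of the round brown bottle, 33 mm diameter, 70 mm long, about 50 g, the only thing in the bin. It lies on its side on the bin floor behind the rib, its axis along the bin's depth (x), cap to the front, up to 60 mm left or right of the middle. The point's z axis is the bottle's axis, toward the cap.
- timer_mid (a point): Centre of the flat timer, 58 x 62 x 19 mm, lying loose on the rack's top shelf (shelf top at z=200 mm).
- tray: Loose steel instrument tray, 224 (x) x 329 (y) mm, flat floor 200 x 306 mm and 2 mm thick, rim 20 mm high. Origin: centre of the underside; x is its short direction, z up. A pair of tweezers (17 x 141 x 10 mm) lies in it along y at about x=+75 mm; the rest is free.
- tape_roll: Loose roll of tape, 96 mm diameter, 25 mm high, lying flat on the bench to the right. Origin: centre of its underside.

How it is judged:
By the outcome, as a careful person would: the job done as asked, in the order asked, and still so for the second after the job is handed in, with the robot touching nothing.
It also fails if it takes over 62 s, if anything falls off the work surface, if the arm or the gripper's body presses on something with over 40 N, if the wrist force passes 120 N, or if a joint passes its speed limit or range.

## Working session

There is one attempt and no reset: what is moved stays moved. The work goes in short steps, Python scripts to look and compute and a tool call to move; the robot and the scene stay as the last step left them, time stands still between calls to the robot, and variables do not carry over. Pictures are saved under pics/ and viewed, at most 10 in all, crops included, and the job is handed in when it is done.

Besides the shell and the picture viewer there is one more tool, called after "Emit:" by a JSON object that holds its "method" and its "body", one argument or row to a line. drive_tool: Moves the arm, as the interface text tells. Its arguments: {"type":"object","properties":{"rows":{"type":"array"}},"required":["rows"]}

```bash
mkdir -p pics; cat > h.py <<'E'
import numpy as np, cv2
from station import *
def pts(c,stride=1):
    z=c["z_map"]; v,u=np.mgrid[0:480,0:640]
    P=np.stack([(u-c["cx"])/c["fx"]*z,(v-c["cy"])/c["fy"]*z,z],-1)
    W=(P-np.array(c["t"]))@np.array(c["R"])
    W[z==0]=np.nan
    return W
def save(c,n): cv2.imwrite("pics/"+n,c["frame"][:,:,::-1])
E
python3 - <<'E'
from h import *
s=sense(); print(s["time_s"],s["tcp_pos"],np.round(s["ee_rot"],3).tolist())
for n in("top","scene"):
    c=capture(n); save(c,n+"1.png"); W=pts(c)
    print(n,"campos",-np.array(c["R"]).T@c["t"])
    for l in("rack","bin_lip","bottle_mid","timer_mid","tray","tape_roll"):
        for m in masks_of(l,c)[:1]:
            Q=W[m["region"]]; Q=Q[~np.isnan(Q[:,0])]
            print(l,round(m["p"],2),np.round(m["xy"]),len(Q),np.round(np.percentile(Q,[3,50,97],axis=0),3).tolist() if len(Q) else "")
E
```

```text
0.0 [0.21923746 0.58467597 0.24044795] [[0.936, -0.351, -0.001], [-0.351, -0.936, -0.002], [0.0, 0.002, -1.0]]
top campos [ 0.51692487 -0.03795307  1.21574425]
rack 0.93 [339. 215.] 9123 [[0.572, -0.217, 0.01], [0.68, -0.105, 0.128], [0.778, 0.028, 0.204]]
bin_lip 0.79 [341. 233.] 5123 [[0.57, -0.213, 0.114], [0.636, -0.104, 0.119], [0.704, 0.007, 0.165]]
timer_mid 0.79 [302. 183.] 646 [[0.706, -0.039, 0.208], [0.734, -0.01, 0.218], [0.76, 0.018, 0.222]]
tray 0.9 [184. 299.] 10278 [[0.371, 0.15, -0.002], [0.475, 0.305, 0.003], [0.581, 0.456, 0.022]]
scene campos [ 0.06924087 -0.70777013  0.83546044]
rack 0.78 [359. 258.] 11476 [[0.573, -0.225, 0.007], [0.675, -0.138, 0.117], [0.776, 0.018, 0.201]]
bin_lip 0.57 [351. 249.] 5413 [[0.571, -0.218, 0.012], [0.656, -0.113, 0.118], [0.757, 0.018, 0.163]]
bottle_mid 0.78 [365. 237.] 362 [[0.676, -0.118, 0.118], [0.701, -0.109, 0.142], [0.741, -0.09, 0.15]]
timer_mid 0.94 [352. 193.] 419 [[0.705, -0.041, 0.203], [0.726, -0.017, 0.216], [0.758, 0.016, 0.219]]
tray 0.93 [212. 236.] 5244 [[0.375, 0.146, -0.002], [0.476, 0.297, 0.002], [0.585, 0.46, 0.02]]
tape_roll 0.77 [379. 429.] 1278 [[0.411, -0.475, -0.001], [0.452, -0.432, 0.022], [0.502, -0.387, 0.027]]
```

View pics/top1.png

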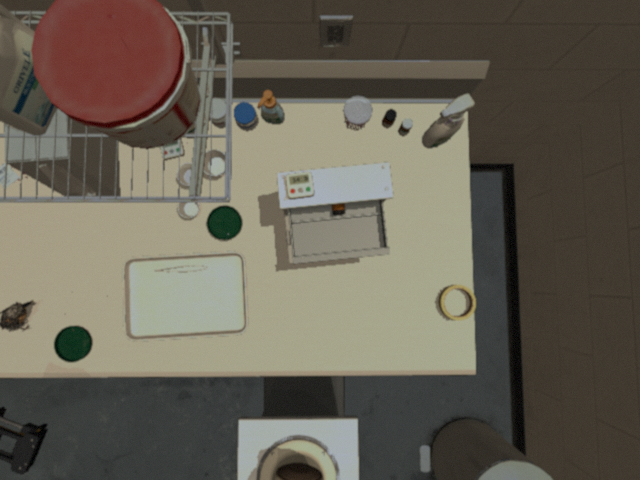

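View pics/scene1.png

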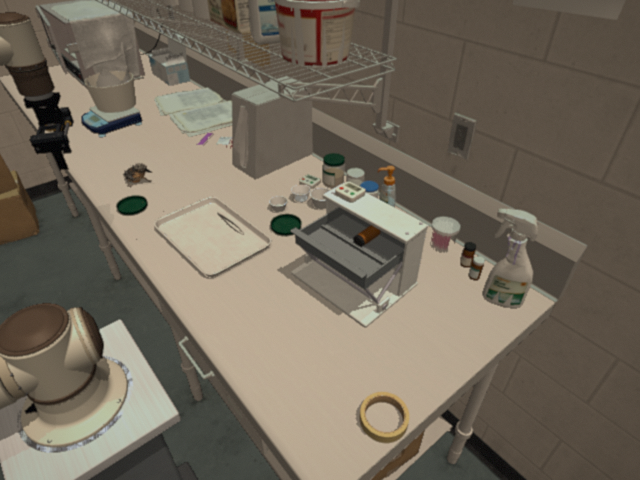

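```bash
python3 - <<'E'
from h import *
for n in("top","scene"):
    c=capture(n); W=pts(c)
    box=(W[...,0]>.54)&(W[...,0]<.8)&(W[...,1]>-.27)&(W[...,1]<.07)
    # shelf top
    for nm,lo,hi in(("shelf",.194,.206),("lip",.155,.172),("floor",.108,.126)):
        m=(box&(W[...,2]>lo)&(W[...,2]<hi)).astype(np.uint8)
        k,l,st,_=cv2.connectedComponentsWithStats(m)
        i=1+np.argmax(st[1:,4]); Q=W[l==i]
        r=cv2.minAreaRect(Q[:,:2].astype(np.float32)*1000)
        print(n,nm,len(Q),np.round(cv2.boxPoints(r)).tolist(),r[2],"z",np.median(Q[:,2]))
E
```

```text
top shelf 3483 [[681.0, 35.0], [707.0, -230.0], [794.0, -221.0], [768.0, 44.0]] 5.65889835357666 z 0.20091802934720654
top lip 735 [[556.0, 6.0], [578.0, -224.0], [596.0, -222.0], [574.0, 8.0]] 5.618775844573975 z 0.16300236247408942
top floor 4009 [[577.0, 4.0], [599.0, -220.0], [718.0, -208.0], [696.0, 16.0]] 5.570145130157471 z 0.11807175905941963
scene shelf 2040 [[680.0, 38.0], [706.0, -230.0], [795.0, -221.0], [770.0, 46.0]] 5.475149631500244 z 0.19965631411490298
scene lip 574 [[553.0, 7.0], [577.0, -224.0], [598.0, -222.0], [574.0, 9.0]] 5.994553089141846 z 0.1616305010015165
scene floor 2632 [[607.0, 11.0], [630.0, -201.0], [771.0, -185.0], [747.0, 27.0]] 6.3373541831970215 z 0.11713221610406344
```

The top view shows the rack at (338,210), with the timer on the shelf at (300,184). The bottle's cap shows at (338,210), the tray is at (185,295) and the tape roll at (457,302). The scene view shows the bottle at (367,235) in the level bin. From these, the rack origin is about (644,-102) mm with a yaw of +5.6°. The lip position this predicts matches the measured one.

Emit:
{"method": "drive_tool", "body": {
  "rows": [
    [0,20,-36,2,0,0,0.092],
    [0,20,-36,2,0,0,0.092],
    [0,20,-36,2,0,0,0.092],
    [0,20,-36,2,0,0,0.092],
    [0,20,-36,2,0,0,0.089]
  ]
}}

```text
time_s: 1.22
tcp_pos: [0.3199, 0.4035, 0.2518]
ee_rot: [[0.995, 0.103, 0.0], [0.103, -0.995, 0.0], [0.0, -0.0, -1.0]]
wrist_force: [1.7, -0.5, -0.0]
gripper_width: 0.705
gripper_force: 0.0
```

Emit:
{"method": "drive_tool", "body": {
  "rows": [
    [0,20,-36,0,0,0,0],
    [0,20,-36,0,0,0,0],
    [0,20,-36,0,0,0,0],
    [0,20,-36,0,0,0,0],
    [0,20,-36,0,0,0,0]
  ]
}}

```text
time_s: 1.63
tcp_pos: [0.4199, 0.2233, 0.252]
ee_rot: [[0.995, 0.099, 0.001], [0.099, -0.995, 0.001], [0.001, -0.001, -1.0]]
wrist_force: [1.3, 1.1, -1.2]
gripper_width: 0.324
gripper_force: 0.0
```

Emit:
{"method": "drive_tool", "body": {
  "rows": [
    [0,20,-36,0,0,0,0],
    [0,20,-36,0,0,0,0],
    [0,20,-36,0,0,0,0],
    [0,20,-36,0,0,0,0],
    [0,20,-36,0,0,0,0]
  ]
}}

```text
time_s: 2.05
tcp_pos: [0.5201, 0.0432, 0.252]
ee_rot: [[0.995, 0.098, 0.001], [0.098, -0.995, 0.0], [0.001, -0.0, -1.0]]
wrist_force: [1.5, 0.8, 0.7]
gripper_width: 0.019
gripper_force: 0.0
```

Emit:
{"method": "drive_tool", "body": {
  "rows": [
    [0,20,-36,0,0,0,0],
    [0,20,-36,0,0,0,0],
    [0,20,-36,0,0,0,0],
    [0,20,-36,0,0,0,0],
    [0,0,0,0,0,0,0]
  ]
}}

```text
time_s: 2.47
tcp_pos: [0.6018, -0.1044, 0.2505]
ee_rot: [[0.996, 0.092, 0.0], [0.092, -0.996, -0.002], [-0.0, 0.002, -1.0]]
wrist_force: [0.5, 0.6, 0.4]
gripper_width: 0.005
gripper_force: 0.0
```

Emit:
{"method": "drive_tool", "body": {
  "rows": [
    [0,7,-1,-15,0,0,0],
    [0,0,0,-30,0,0,0],
    [0,0,0,-30,0,0,0],
    [0,0,0,-16,0,0,0],
    [0,0,0,0,0,0,0]
  ]
}}

```text
time_s: 2.88
tcp_pos: [0.6036, -0.0998, 0.1559]
ee_rot: [[0.995, 0.097, -0.009], [0.097, -0.995, 0.0], [-0.009, -0.001, -1.0]]
wrist_force: [-1.0, 0.6, -0.6]
gripper_width: 0.004
gripper_force: 0.0
```

Emit:
{"method": "drive_tool", "body": {
  "rows": [
    [0,-11,-1,0,0,0,0],
    [0,-9.2,-0.9,-3.8,0.007,-0.07,0],
    [0,-9,-0.9,-4.5,0.007,-0.07,0],
    [0,-8.6,-0.8,-5.1,0.007,-0.07,0],
    [0,-8.2,-0.8,-5.7,0.007,-0.07,0]
  ]
}}

```text
time_s: 3.3
tcp_pos: [0.5633, -0.104, 0.1448]
ee_rot: [[0.953, 0.099, 0.288], [0.095, -0.995, 0.028], [0.289, 0.001, -0.957]]
wrist_force: [2.7, -0.4, -0.9]
gripper_width: 0.006
gripper_force: 1.6
```

Emit:
{"method": "drive_tool", "body": {
  "rows": [
    [0,-7.8,-0.8,-6.2,0.007,-0.07,0],
    [0,-7.4,-0.7,-6.8,0.007,-0.07,0],
    [0,-6.9,-0.7,-7.3,0.007,-0.07,0],
    [0,0,0,0,0,0,0]
  ]
}}

```text
time_s: 3.63
tcp_pos: [0.5327, -0.107, 0.1193]
ee_rot: [[0.881, 0.097, 0.462], [0.085, -0.995, 0.047], [0.465, -0.002, -0.885]]
wrist_force: [-0.5, -0.2, -1.0]
gripper_width: 0.004
gripper_force: 0.0
```

```bash
python3 - <<'E'
from h import *
c=capture("scene"); cv2.imwrite("pics/s2.png",cv2.resize(c["frame"][150:390,220:540,::-1],(640,480)))
s=sense(); print(s["tcp_pos"],s["wrist_force"])
E
```

```text
[ 0.537303   -0.10660553  0.12181767] [ 1.50903688 -0.85281473 -0.01590685]
```

View pics/s2.png

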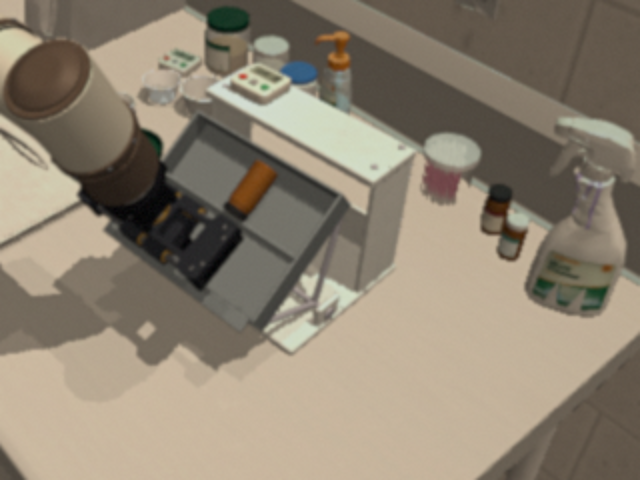

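The bin is tipping as planned. The bottle still lies behind the rib, at about (252,188) in the crop, and the timer has not moved. I'll continue to the stop with a little overtravel.

Emit:
{"method": "drive_tool", "body": {
  "rows": [
    [0,-6.4,-0.6,-7.7,0.007,-0.07,0],
    [0,-5.8,-0.6,-8.2,0.007,-0.07,0],
    [0,-5.2,-0.5,-8.5,0.007,-0.07,0],
    [0,0,0,0,0,0,0]
  ]
}}

```text
time_s: 4.02
tcp_pos: [0.5288, -0.1186, 0.1103]
ee_rot: [[0.821, 0.105, 0.562], [0.075, -0.994, 0.076], [0.566, -0.02, -0.824]]
wrist_force: [-0.3, -1.6, 0.8]
gripper_width: 0.006
gripper_force: 0.0
```

Emit:
{"method": "drive_tool", "body": {
  "rows": [
    [0,-5,-0.5,-4,0,0,0],
    [0,-4,-0.4,-3,0,0,0],
    [0,0,0,0,0,0,0]
  ]
}}

```text
time_s: 4.27
tcp_pos: [0.5202, -0.1197, 0.1036]
ee_rot: [[0.821, 0.109, 0.56], [0.08, -0.994, 0.075], [0.565, -0.017, -0.825]]
wrist_force: [1.4, 0.1, -0.1]
gripper_width: 0.004
gripper_force: 0.3
```

```bash
cat >> h.py <<'E'
O=np.array([.6442,-.1024,0]); c5,s5=np.cos(.0976),np.sin(.0976)
Rr=np.array([[c5,-s5,0],[s5,c5,0],[0,0,1.]])
def torack(W): return (W-O)@Rr
def tilt(c):
    Q=torack(pts(c)).reshape(-1,3)-[0,0,.022]; Q=Q[~np.isnan(Q[:,0])]
    # side regions of bin floor away from bottle and tool
    best=[]
    for th in np.arange(-.05,.8,.005):
        c_,s_=np.cos(th),np.sin(th)
        x=Q[:,0]*c_+Q[:,2]*s_; z=-Q[:,0]*s_+Q[:,2]*c_
        m=(x>.035)&(x<.1)&(abs(Q[:,1])<.105)&(abs(z-.095)<.003)
        best.append((m.sum(),round(th,3)))
    return sorted(best)[-3:]
E
python3 - <<'E'
from h import *
for n in("scene","top"):print(tilt(capture(n)))
s=sense();print(np.round(s["joints"],1),s["wrist_force"],s["time_s"],s["tcp_pos"])
E
```

```text
[(np.int64(1413), np.float64(0.67)), (np.int64(1422), np.float64(0.66)), (np.int64(1426), np.float64(0.665))]
[(np.int64(1303), np.float64(0.695)), (np.int64(1318), np.float64(0.685)), (np.int64(1320), np.float64(0.69))]
[ -0.5  14.2 -33.8 -30.5  -9.1 125.3] [1.84171944 0.31136924 0.08643982] 4.3667 [ 0.51993622 -0.11948333  0.10349975]
```

Emit:
{"method": "drive_tool", "body": {
  "rows": [
    [0,-4,0,-3,-0.002,0.02,0],
    [0,-4,0,-3,-0.002,0.02,0],
    [0,0,0,0,0,0,0]
  ]
}}

```text
time_s: 4.62
tcp_pos: [0.518, -0.1194, 0.1019]
ee_rot: [[0.838, 0.113, 0.534], [0.088, -0.993, 0.074], [0.539, -0.015, -0.842]]
wrist_force: [11.0, -2.4, 5.4]
gripper_width: 0.011
gripper_force: 5.7
```

```bash
python3 - <<'E'
from h import *
for n in("scene","top"):print(tilt(capture(n)))
s=sense();print(np.round(s["joints"],1),s["wrist_force"],s["time_s"],s["tcp_pos"])
E
```

```text
[(np.int64(1409), np.float64(0.68)), (np.int64(1414), np.float64(0.69)), (np.int64(1423), np.float64(0.685))]
[(np.int64(1253), np.float64(0.715)), (np.int64(1256), np.float64(0.705)), (np.int64(1257), np.float64(0.71))]
[  0.6  14.3 -35.  -25.4  -9.1 119.6] [10.39897924 -1.48607689  3.94040482] 4.7167 [ 0.51794015 -0.11946211  0.10186519]
```

Emit:
{"method": "drive_tool", "body": {
  "rows": [
    [0,8,1,6,0,0,0],
    [0,3,0,3,0,0,0],
    [0,-12,-1,20,0,0.05,0],
    [0,-12,-1,24,0,0.08,0],
    [0,-12,-1,32,0,0.1,0]
  ]
}}

```text
time_s: 5.13
tcp_pos: [0.4827, -0.1214, 0.1752]
ee_rot: [[0.943, 0.102, 0.318], [0.083, -0.994, 0.073], [0.324, -0.042, -0.945]]
wrist_force: [1.3, 0.5, -0.6]
gripper_width: 0.008
gripper_force: 0.0
```

Emit:
{"method": "drive_tool", "body": {
  "rows": [
    [0,-10,-1,36,0,0.12,0],
    [50,-10,0,36,0,0.12,0],
    [100,-10,0,20,0,0.1,0],
    [100,0,0,0,0,0,0]
  ]
}}

```text
time_s: 5.47
tcp_pos: [0.4655, -0.122, 0.2557]
ee_rot: [[0.995, 0.087, 0.056], [0.083, -0.994, 0.073], [0.062, -0.068, -0.996]]
wrist_force: [1.7, -0.4, 0.2]
gripper_width: 0.153
gripper_force: 0.0
```

```bash
python3 - <<'E'
from h import *
s=sense();print(np.round(s["joints"],1),s["time_s"],s["tcp_pos"],np.round(s["ee_rot"],3).tolist())
for n in("scene","top"):
    c=capture(n);print(tilt(c)); W=torack(pts(c))-[0,0,.022]
    th=.7; c_,s_=np.cos(th),np.sin(th)
    B=np.stack([W[...,0]*c_+W[...,2]*s_-.025,W[...,1],-W[...,0]*s_+W[...,2]*c_-.095],-1)
    for m in masks_of("bottle_mid",c)[:1]:
        Q=B[m["region"]];Q=Q[~np.isnan(Q[:,0])]
        print(n,m["p"],m["xy"],len(Q),np.round(np.percentile(Q,[2,50,98],axis=0),4).tolist())
        T=Q[Q[:,2]>.027]; print("crest",len(T),np.median(T,axis=0))
    save(c,n+"3.png")
E
```

```text
[  2.1   6.3 -17.2  -4.6 -63.2  94.8] 5.4667 [ 0.46550689 -0.12202247  0.25569904] [[0.995, 0.087, 0.056], [0.083, -0.994, 0.073], [0.062, -0.068, -0.996]]
[(np.int64(1016), np.float64(0.69)), (np.int64(1020), np.float64(0.685)), (np.int64(1024), np.float64(0.68))]
scene 0.7 [342.1, 249.7] 436 [[0.0045, -0.0217, -0.0016], [0.0388, -0.0115, 0.0272], [0.0726, 0.0255, 0.0333]]
crest 226 [ 0.04064543 -0.00723179  0.03001703]
[(np.int64(1277), np.float64(0.705)), (np.int64(1278), np.float64(0.715)), (np.int64(1289), np.float64(0.71))]
top 0.72 [346.5, 236.8] 374 [[0.0069, -0.0214, 0.0132], [0.047, -0.005, 0.0291], [0.0748, 0.0097, 0.035]]
crest 243 [ 0.0418532  -0.00550333  0.03089877]
```

```bash
python3 -c "
import cv2;a=cv2.imread('pics/top3.png');b=cv2.imread('pics/scene3.png')
import numpy as np
cv2.imwrite('pics/b3.png',np.hstack([cv2.resize(a[130:330,230:430],(400,400)),cv2.resize(b[150:350,260:460],(400,400))]))"
```

```text
(no output)
```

View pics/b3.png

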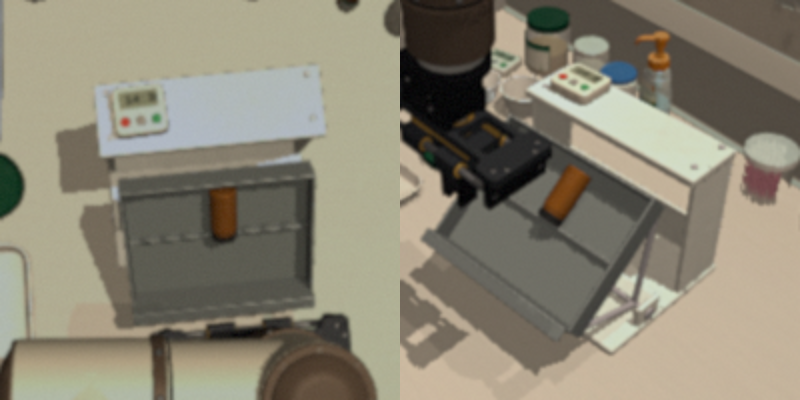

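The bottle lies at bin x≈41, y≈-6 mm, and the bin has stayed at its stop (tilt about 0.70). The crop shows the bottle at (222,213) on the left and (566,195) on the right, with the timer undisturbed. Next is the grasp pose, with the tool tilted about 0.62 rad.

```bash
cat >> h.py <<'E'
from scipy.spatial.transform import Rotation as Ro
def goal(t,back,P=np.array([.6236,-.1104,.150])):
    z=Rr@[np.sin(t),0,-np.cos(t)]; y=-Rr[:,1]; x=np.cross(y,z)
    G=np.stack([x,y,z],1); s=sense()
    p=P-z*back
    print("d mm",np.round((p-s["tcp_pos"])*1000,1),"rot",np.round(Ro.from_matrix(G@np.array(s["ee_rot"]).T).as_rotvec(),3),"z",z.round(3), "j",np.round(s["joints"],1))
E
python3 -c "
from h import *
goal(.62,.007+.06)"
```

```text
d mm [123.9   7.  -44.6] rot [-0.018 -0.57  -0.009] z [ 0.578  0.057 -0.814] j [  2.1   6.4 -18.   -4.8 -62.8  94.9]
```

Emit:
{"method": "drive_tool", "body": {
  "rows": [
    [100,25,1.5,-4,-0.004,-0.114,-0.002],
    [100,25,1.5,-5,-0.004,-0.114,-0.002],
    [100,25,1.5,-10,-0.004,-0.114,-0.002],
    [100,25,1.5,-12,-0.004,-0.114,-0.002],
    [100,24,1,-13,-0.004,-0.114,-0.002]
  ]
}}

```text
time_s: 6.08
tcp_pos: [0.5834, -0.1144, 0.2074]
ee_rot: [[0.813, 0.097, 0.574], [0.08, -0.995, 0.055], [0.577, 0.001, -0.817]]
wrist_force: [-0.1, -0.4, -0.9]
gripper_width: 0.712
gripper_force: 0.0
```

Emit:
{"method": "drive_tool", "body": {
  "rows": [
    [100,0,0,0,0,0,0],
    [100,0,0,0,0,0,0]
  ]
}}

```text
time_s: 6.25
tcp_pos: [0.5811, -0.1145, 0.2049]
ee_rot: [[0.821, 0.097, 0.562], [0.08, -0.995, 0.055], [0.565, -0.0, -0.825]]
wrist_force: [0.2, 0.1, 0.6]
gripper_width: 0.865
gripper_force: 0.0
```

```bash
python3 -c "
from h import *
goal(.62,.007)
c=capture('wrist');save(c,'w4.png')
for n in ('top','scene'):
  c=capture(n);print(tilt(c))
  W=torack(pts(c))-[0,0,.022]
  c_,s_=np.cos(.7),np.sin(.7)
  B=np.stack([W[...,0]*c_+W[...,2]*s_-.025,W[...,1],-W[...,0]*s_+W[...,2]*c_-.095],-1)
  for m in masks_of('bottle_mid',c)[:1]:
    Q=B[m['region']];Q=Q[~np.isnan(Q[:,0])];print(n,m['p'],len(Q),np.percentile(Q,[3,50,97],axis=0).round(4).tolist())
"
```

```text
d mm [ 38.5   3.7 -49.2] rot [ 0.002 -0.02   0.   ] z [ 0.578  0.057 -0.814] j [  4.    9.2 -30.5  -3.2 -15.9  94.3]
[(np.int64(1266), np.float64(0.715)), (np.int64(1267), np.float64(0.705)), (np.int64(1282), np.float64(0.71))]
top 0.71 369 [[0.0086, -0.0211, 0.015], [0.0481, -0.0052, 0.0293], [0.0744, 0.0091, 0.0343]]
[(np.int64(995), np.float64(0.68)), (np.int64(1002), np.float64(0.69)), (np.int64(1004), np.float64(0.685))]
scene 0.19 6328 [[-0.0963, -0.1139, -0.0551], [-0.0242, -0.0286, -0.0002], [0.0808, 0.1148, 0.0448]]
```

View pics/w4.png

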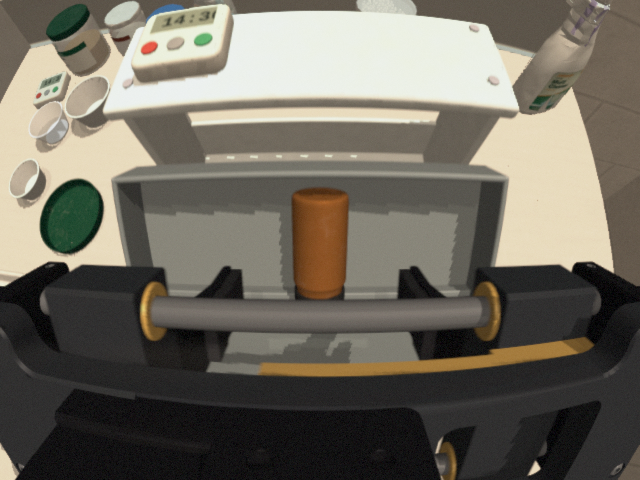

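The bottle at (320,240) is centred between the finger pads at x≈220 and x≈420, so I'll go down.

Emit:
{"method": "drive_tool", "body": {
  "rows": [
    [100,14,1.3,-18,0,0,0],
    [100,14,1.3,-18,0,0,0],
    [100,7,0.8,-9,0,0,0],
    [100,0,0,0,0,0,0]
  ]
}}

```text
time_s: 6.83
tcp_pos: [0.6187, -0.111, 0.1609]
ee_rot: [[0.818, 0.097, 0.567], [0.079, -0.995, 0.055], [0.569, -0.0, -0.822]]
wrist_force: [-0.8, -0.5, 0.5]
gripper_width: 0.998
gripper_force: 0.0
```

```bash
python3 -c "
from h import *
goal(.6,.007);print(sense()['wrist_force'])"
```

```text
d mm [ 0.9  0.2 -5.1] rot [-0.001  0.006  0.001] z [ 0.562  0.055 -0.825] j [  4.1  16.  -28.9  -4.5 -10.5  95.6]
[-0.80462557 -0.49224313  0.47203448]
```

Emit:
{"method": "drive_tool", "body": {
  "rows": [
    [100,1,0,-4.5,-0.002,0.02,0],
    [100,0,0,0,0,0,0],
    [0,0,0,0,0,0,0],
    [0,0,0,0,0,0,0],
    [0,0,0,0,0,0,0]
  ]
}}

```text
time_s: 7.25
tcp_pos: [0.6194, -0.1111, 0.1591]
ee_rot: [[0.827, 0.097, 0.554], [0.081, -0.995, 0.054], [0.557, 0.0, -0.831]]
wrist_force: [0.2, 1.1, -0.7]
gripper_width: 0.859
gripper_force: 0.0
```

Emit:
{"method": "drive_tool", "body": {
  "rows": [
    [0,0,0,0,0,0,0],
    [0,0,0,0,0,0,0],
    [0,0,0,0,0,0,0],
    [0,0,0,0,0,0,0],
    [0,0,0,0,0,0,0]
  ]
}}

```text
time_s: 7.67
tcp_pos: [0.6194, -0.1111, 0.1583]
ee_rot: [[0.828, 0.097, 0.553], [0.081, -0.995, 0.054], [0.555, 0.0, -0.832]]
wrist_force: [-0.2, -0.3, 0.9]
gripper_width: 0.478
gripper_force: 0.0
```

Emit:
{"method": "drive_tool", "body": {
  "rows": [
    [0,0,0,0,0,0,0],
    [0,0,0,0,0,0,0],
    [0,0,0,0,0,0,0]
  ]
}}

```text
time_s: 7.92
tcp_pos: [0.6195, -0.1111, 0.1582]
ee_rot: [[0.828, 0.097, 0.553], [0.081, -0.995, 0.054], [0.555, 0.0, -0.832]]
wrist_force: [-0.5, 0.1, 0.8]
gripper_width: 0.363
gripper_force: 29.9
```

Emit:
{"method": "drive_tool", "body": {
  "rows": [
    [0,-6,-0.6,8,0,0,0],
    [0,-12,-1.2,15,0,0,0],
    [0,-14,-1.4,17,0,0,0],
    [0,-14,-1.4,17,0,0,0],
    [0,-10,0,20,-0.005,0.05,0]
  ]
}}

```text
time_s: 8.33
tcp_pos: [0.5591, -0.116, 0.2337]
ee_rot: [[0.858, 0.095, 0.505], [0.081, -0.995, 0.049], [0.507, -0.001, -0.862]]
wrist_force: [1.1, 0.5, -2.0]
gripper_width: 0.364
gripper_force: 30.0
```

Emit:
{"method": "drive_tool", "body": {
  "rows": [
    [0,-10,10,20,-0.007,0.07,0],
    [0,-10,20,15,-0.01,0.1,0],
    [0,-10,30,10,-0.01,0.1,0],
    [0,-8,34,0,-0.01,0.1,0],
    [0,-8,34,0,-0.01,0.1,0]
  ]
}}

```text
time_s: 8.75
tcp_pos: [0.5163, 0.013, 0.2829]
ee_rot: [[0.993, 0.096, 0.066], [0.096, -0.995, 0.005], [0.066, 0.002, -0.998]]
wrist_force: [1.3, 0.2, -0.8]
gripper_width: 0.364
gripper_force: 30.0
```

Emit:
{"method": "drive_tool", "body": {
  "rows": [
    [0,-8,36,0,-0.01,0.1,0],
    [0,-8,36,0,-0.007,0.07,0],
    [0,-8,36,0,0,0,0],
    [0,-8,36,0,0,0,0],
    [0,-8,36,0,0,0,0]
  ]
}}

```text
time_s: 9.17
tcp_pos: [0.4766, 0.1938, 0.2805]
ee_rot: [[0.99, 0.097, -0.104], [0.096, -0.995, -0.012], [-0.105, 0.002, -0.995]]
wrist_force: [1.4, 0.5, -0.5]
gripper_width: 0.364
gripper_force: 30.0
```

Emit:
{"method": "drive_tool", "body": {
  "rows": [
    [0,-5,30,0,0,0,0],
    [0,-3,25,0,0,0,0],
    [0,0,12,0,0,0,0],
    [0,0,0,0,0,0,0]
  ]
}}

```text
time_s: 9.5
tcp_pos: [0.469, 0.2611, 0.2802]
ee_rot: [[0.99, 0.1, -0.104], [0.1, -0.995, -0.012], [-0.104, 0.002, -0.995]]
wrist_force: [-0.8, -0.3, -0.4]
gripper_width: 0.362
gripper_force: 30.0
```

```bash
python3 - <<'E'
from h import *
goal(-.11,0,np.array([.44,.28,.0275]))
t,R=np.array(sense()["tcp_pos"]),np.array(sense()["ee_rot"]);print(t,R.round(3).tolist())
for n in("scene","top"):
    c=capture(n);save(c,n+"5.png");print(tilt(c)); W=pts(c)
    for l in("bottle_mid","tray","timer_mid"):
      for m in masks_of(l,c)[:1]:
        Q=W[m["region"]];Q=Q[~np.isnan(Q[:,0])]
        if len(Q):print(n,l,m["p"],m["xy"],len(Q),np.percentile(Q,[3,50,97],axis=0).round(3).tolist())
E
```

```text
d mm [ -29.    18.9 -252.7] rot [ 0.001  0.006 -0.003] z [-0.109 -0.011 -0.994] j [ 44.4  14.8  -3.3  -3.7 -76.7  52.4]
[0.46901575 0.2611342  0.28023027] [[0.99, 0.1, -0.104], [0.1, -0.995, -0.012], [-0.104, 0.002, -0.995]]
[(np.int64(1729), np.float64(0.69)), (np.int64(1751), np.float64(0.68)), (np.int64(1754), np.float64(0.685))]
scene bottle_mid 0.49 [191.6, 163.6] 257 [[0.429, 0.241, 0.258], [0.447, 0.249, 0.276], [0.498, 0.267, 0.286]]
scene tray 0.64 [214.7, 236.0] 5289 [[0.376, 0.145, -0.002], [0.477, 0.298, 0.002], [0.584, 0.46, 0.02]]
scene timer_mid 0.8 [353.1, 190.8] 412 [[0.705, -0.042, 0.202], [0.725, -0.018, 0.216], [0.758, 0.014, 0.219]]
[(np.int64(1527), np.float64(0.705)), (np.int64(1530), np.float64(0.715)), (np.int64(1543), np.float64(0.71))]
top timer_mid 0.93 [300.9, 186.1] 654 [[0.706, -0.039, 0.211], [0.733, -0.012, 0.218], [0.761, 0.018, 0.222]]
```

View pics/scene5.png

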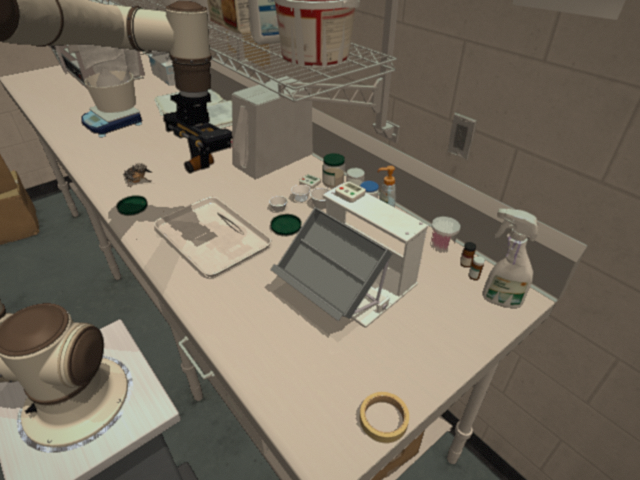

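The bottle is held at (197,160) in the scene view. The bin is at its stop and the timer has not moved. Next I'll check the bottle's slope in the grip.

```bash
python3 - <<'E'
from h import *
c=capture("scene"); W=pts(c)
t=np.array(sense()["tcp_pos"])
for m in masks_of("bottle_mid",c)[:1]:
    print(m["p"]); r=cv2.erode(m["region"].astype(np.uint8),np.ones((3,3)))>0
    Q=W[r];Q=Q[~np.isnan(Q[:,0])]; X=(Q-t)@Rr*1000
    for a in range(-50,60,10):
        k=(X[:,0]>=a)&(X[:,0]<a+10)
        if k.sum()>3: print(a,k.sum(),X[k].min(0).round(1),np.median(X[k],0).round(1),X[k].max(0).round(1))
img=c["frame"][130:185,165:235,::-1]; cv2.imwrite("pics/z6.png",cv2.resize(img,None,fx=8,fy=8,interpolation=cv2.INTER_CUBIC))
E
```

```text
0.62
-50 9 [-41.  -11.9 -14.9] [-40.3  -1.7  -4. ] [-40.    6.3   4.4]
-40 54 [-40.  -17.2 -15.8] [-37.4 -10.2  -5.3] [-31.    9.4   4.4]
-30 46 [-29.9 -17.4 -17.5] [-25.  -12.   -2.4] [-20.1   3.8   7.1]
-20 34 [-19.5 -16.6 -18.1] [-16.  -10.3  -0.8] [-10.7  -0.2   6.8]
-10 8 [-9.9 -9.  -0.1] [-8.  -5.2  3.7] [-5.4  0.3  5.6]
10 10 [ 14.  -18.5 -19.2] [ 17.6 -14.2 -12.1] [ 19.7 -13.5  -2.9]
20 21 [ 20.3 -19.  -15.3] [ 23.2 -13.5  -4.6] [28.  -9.6  3. ]
```

View pics/z6.png

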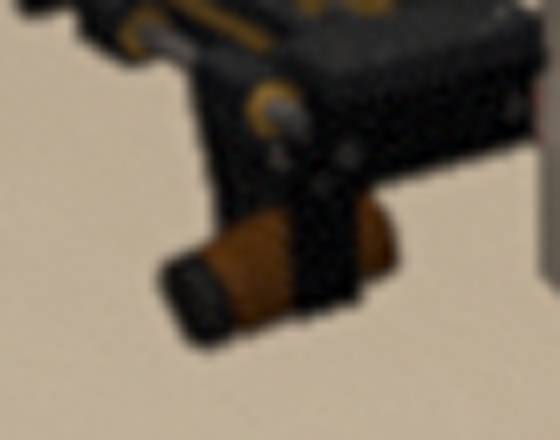

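Emit:
{"method": "drive_tool", "body": {
  "rows": [
    [0,-6,4,-25,0,0,0],
    [0,-6,4,-38,0,0,0],
    [0,-6,4,-38,0,0,0],
    [0,-6,3,-38,0,0,0],
    [0,0,0,-38,0,0,0]
  ]
}}

```text
time_s: 10.42
tcp_pos: [0.4448, 0.2744, 0.1023]
ee_rot: [[0.99, 0.098, -0.103], [0.097, -0.995, -0.011], [-0.103, 0.001, -0.995]]
wrist_force: [-0.2, 0.0, -1.2]
gripper_width: 0.358
gripper_force: 30.0
```

Emit:
{"method": "drive_tool", "body": {
  "rows": [
    [0,0,0,-30,0,0,0],
    [0,0,0,-18,0,0,0],
    [0,0,0,-8,0,0,0],
    [0,0,0,0,0,0,0],
    [0,0,0,0,0,0,0]
  ]
}}

```text
time_s: 10.83
tcp_pos: [0.4462, 0.2747, 0.0479]
ee_rot: [[0.99, 0.098, -0.103], [0.097, -0.995, -0.012], [-0.103, 0.002, -0.995]]
wrist_force: [-0.4, -0.0, -0.1]
gripper_width: 0.365
gripper_force: 30.0
```

Emit:
{"method": "drive_tool", "body": {
  "rows": [
    [0,0,0,-7,0,0,0],
    [0,0,0,-5,0,0,0],
    [0,0,0,-3,0,0,0],
    [0,0,0,0,0,0,0]
  ]
}}

```text
time_s: 11.17
tcp_pos: [0.4453, 0.2742, 0.0321]
ee_rot: [[0.99, 0.097, -0.104], [0.097, -0.995, -0.012], [-0.105, 0.002, -0.995]]
wrist_force: [0.0, 0.2, -1.0]
gripper_width: 0.364
gripper_force: 30.0
```

Emit:
{"method": "drive_tool", "body": {
  "rows": [
    [0,0,0,-1.5,0,0,0],
    [0,0,0,-1.5,0,0,0],
    [0,0,0,0,0,0,0]
  ]
}}

```text
time_s: 11.42
tcp_pos: [0.4454, 0.2743, 0.0292]
ee_rot: [[0.99, 0.098, -0.104], [0.097, -0.995, -0.012], [-0.104, 0.002, -0.995]]
wrist_force: [-0.4, 0.1, -0.0]
gripper_width: 0.366
gripper_force: 30.0
```

Emit:
{"method": "drive_tool", "body": {
  "rows": [
    [0,0,0,-1,0,0,0],
    [0,0,0,-1,0,0,0],
    [0,0,0,0,0,0,0]
  ]
}}

```text
time_s: 11.67
tcp_pos: [0.4457, 0.2745, 0.0286]
ee_rot: [[0.99, 0.098, -0.103], [0.098, -0.995, -0.012], [-0.104, 0.002, -0.995]]
wrist_force: [-1.7, -0.6, 8.8]
gripper_width: 0.36
gripper_force: 29.9
```

Emit:
{"method": "drive_tool", "body": {
  "rows": [
    [0,0,0,-1,0,0,0],
    [0,0,0,0,0,0,0]
  ]
}}

```text
time_s: 11.83
tcp_pos: [0.4457, 0.2745, 0.0285]
ee_rot: [[0.99, 0.099, -0.103], [0.098, -0.995, -0.012], [-0.104, 0.002, -0.995]]
wrist_force: [-3.5, -1.6, 13.5]
gripper_width: 0.366
gripper_force: 29.9
```

Emit:
{"method": "drive_tool", "body": {
  "rows": [
    [0,0,0,2,0,0,0],
    [40,0,0,0,0,0,0],
    [45,0,0,0,0,0,0],
    [50,0,0,0,0,0,0],
    [55,0,0,0,0,0,0]
  ]
}}

```text
time_s: 12.25
tcp_pos: [0.4454, 0.2742, 0.0279]
ee_rot: [[0.99, 0.098, -0.104], [0.097, -0.995, -0.013], [-0.105, 0.002, -0.995]]
wrist_force: [-0.1, -0.9, 0.5]
gripper_width: 0.503
gripper_force: 0.0
```

Emit:
{"method": "drive_tool", "body": {
  "rows": [
    [60,0,0,0,0,0,0],
    [60,0,0,0,0,0,0],
    [60,0,0,0,0,0,0],
    [60,0,0,0,0,0,0],
    [60,0,0,0,0,0,0]
  ]
}}

```text
time_s: 12.67
tcp_pos: [0.4455, 0.2743, 0.0282]
ee_rot: [[0.99, 0.098, -0.104], [0.097, -0.995, -0.012], [-0.104, 0.002, -0.995]]
wrist_force: [-0.3, 0.5, 0.2]
gripper_width: 0.597
gripper_force: 0.0
```

Emit:
{"method": "drive_tool", "body": {
  "rows": [
    [60,1,0,10,0,0,0],
    [60,2,0,20,0,0,0],
    [60,3,0,30,0,0,0],
    [60,0,0,38,0,0,0],
    [60,0,0,38,0,0,0]
  ]
}}

```text
time_s: 13.08
tcp_pos: [0.4513, 0.2738, 0.1661]
ee_rot: [[0.99, 0.097, -0.104], [0.097, -0.995, -0.013], [-0.105, 0.003, -0.994]]
wrist_force: [1.1, 0.2, 0.1]
gripper_width: 0.6
gripper_force: 0.0
```

Emit:
{"method": "drive_tool", "body": {
  "rows": [
    [60,-20,10,30,0,0,0],
    [60,-20,30,20,0,0,0],
    [60,-20,30,0,0,0,0],
    [60,-20,30,0,0,0,0],
    [60,0,0,0,0,0,0]
  ]
}}

```text
time_s: 13.5
tcp_pos: [0.3692, 0.3783, 0.2159]
ee_rot: [[0.989, 0.102, -0.102], [0.102, -0.995, -0.009], [-0.102, -0.002, -0.995]]
wrist_force: [0.3, -0.2, -0.6]
gripper_width: 0.598
gripper_force: 0.0
```

```bash
python3 - <<'E'
from h import *
print(sense()["time_s"],sense()["tcp_pos"])
for n in("top","scene"):
    c=capture(n);save(c,n+"7.png");print(tilt(c)); W=pts(c)
    for l in("bottle_mid","tray","timer_mid","tape_roll"):
      for m in masks_of(l,c)[:1]:
        Q=W[m["region"]];Q=Q[~np.isnan(Q[:,0])]
        if len(Q):print(n,l,m["p"],m["xy"],len(Q),np.percentile(Q,[3,50,97],axis=0).round(3).tolist())
E
```

```text
13.5 [0.36919283 0.37832111 0.21594265]
[(np.int64(1499), np.float64(0.715)), (np.int64(1517), np.float64(0.705)), (np.int64(1527), np.float64(0.71))]
top bottle_mid 0.59 [196.5, 311.4] 376 [[0.407, 0.257, 0.001], [0.44, 0.269, 0.032], [0.474, 0.289, 0.038]]
top tray 0.64 [185.2, 293.7] 9439 [[0.374, 0.15, -0.002], [0.481, 0.305, 0.003], [0.581, 0.457, 0.021]]
top timer_mid 0.72 [302.0, 185.8] 609 [[0.706, -0.039, 0.213], [0.732, -0.012, 0.218], [0.759, 0.015, 0.222]]
top tape_roll 0.56 [468.8, 310.3] 501 [[0.413, -0.474, 0.004], [0.455, -0.427, 0.025], [0.5, -0.384, 0.03]]
[(np.int64(1754), np.float64(0.68)), (np.int64(1760), np.float64(0.69)), (np.int64(1773), np.float64(0.685))]
scene bottle_mid 0.74 [205.0, 244.5] 280 [[0.406, 0.255, 0.011], [0.439, 0.264, 0.028], [0.474, 0.279, 0.035]]
scene tray 0.72 [215.4, 233.6] 4936 [[0.376, 0.145, -0.002], [0.483, 0.301, 0.002], [0.585, 0.46, 0.02]]
scene timer_mid 0.61 [353.0, 191.0] 416 [[0.705, -0.041, 0.202], [0.725, -0.015, 0.216], [0.759, 0.017, 0.219]]
```

View pics/scene7.png

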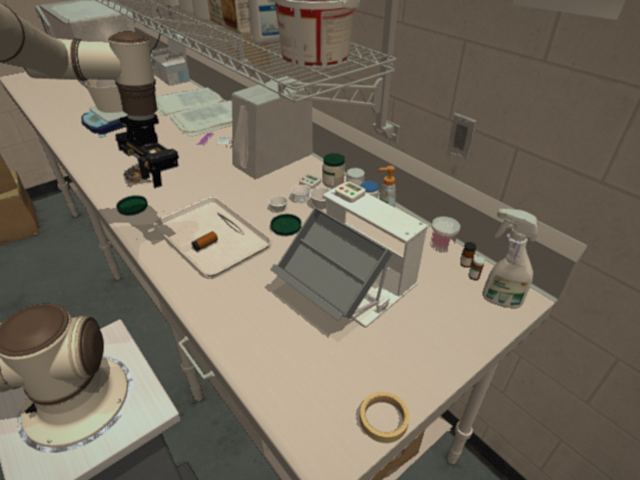

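The bottle lies at rest in the tray at (205,241). The bin's tilt reads the same as when it was pressed against its stop, and the timer, tape roll and tray are where they were.

```bash
python3 -c "
from station import *
print(finish_job())"
```

```text
the job is handed in; nothing more can be done
None
```

I tipped the bin forward to its stop, set the bottle down at rest inside the tray, left the timer, tape roll and tray where they were, and handed the job in at about 13.5 s; no verdict was returned.

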